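# Mount a paper roll: close up the roll holder and thread its spindle

### The arm

A 6-joint arm with a two-finger parallel gripper is mounted at the origin on a cart in front of the work surface, level with it; the furniture and walls round the work are solid. World frame = base frame: x ahead of the robot, y to its left, z up, the work surface at z = 0. Lengths are in m, angles in rad, forces in N, time in s.
With the tool pointing down it reaches from about 0.375 to 0.9 m from the base axis. Payload 3.1 kg.
Tool frame: the origin (TCP) lies on the centre line of the jaws, within the pads' length; the fingertips stand 25 mm ahead of it and the grasp point (between the pads) lies 6 mm ahead of it (manip.tip_extent is the distance from the TCP to the fingertips, in m); z points along the fingers, y is the line along which they close (so a half turn about z gives the same grasp; the last joint's range is limited). The gripper opens to 85 mm and grips with 20 to 120 N. Pads are 22 mm wide; open, the fingers measure 114 mm over their backs; the gripper's body (76 mm by 85 mm) begins 54 mm behind the grasp point. The pads swing forward as they close: fully open they stand 13 mm farther back than shut.
Start: joints at [-1.468, 0.527, 1.433, -0, 1.181, -0.178], TCP at [0.174, -0.6, 0.256] pointing down, gripper open.
Joint ranges: [-3.08, 3.08], [-0.75, 2.2], [0.22, 2.44], [-1.43, 4.57], [0, 2.65], [-2.85, 2.85]. Speed limits (rad/s): [2.79, 2.79, 3.14, 3.14, 3.14, 3.14].

### API

Orientations are given as a unit quaternion [x, y, z, w].
In Python, from station import readout, imaging, order, manip gives the robot as it stands.
- The arm moves only by the tool move_arm, never from a script. Its argument "rows" is a list of rows, each a list of 7 numbers: the turn, a rotation vector about the tool's x, y, z in degrees, then the shift along the tool's x, y, z in mm, then the closure, from 0 (fully open) to 1 (shut). A call has 1 to 12 rows; each row is the pose to reach, as a shift and turn from the pose commanded when the call began, along the tool's axes at that moment; what a row does not reach only later rows make up. A row lasts 1/12 s, in which the tool goes at most 41.7 mm and 7.16 degrees, less where a joint would pass 70% of its speed; a pose out of reach is approached as far as the arm can. A call with a gripper value outside its range is refused whole. The fingers move at their own pace and stop on an object; "squeeze" is the grip in N (left out, the last holds). Time passes only in rows, so rows that repeat a pose let the fingers close. It gives the time, the measured TCP pose, the force, the opening and the grip force at its end, in the units of the state.
- readout.sense(): the state, without advancing time (a new reading comes with each control period).
- imaging.snapshot(name): name is "scene" or "side" or "wrist"; returns a dict with "img" (420x560x3 uint8, red, green, blue), "z_map" (420x560 float32, m along the optical axis (not along the pixel's ray), 0 where there is no reading), "fovy" (degrees; the focal length in pixels is half the picture's height over the tangent of half this angle, whatever the lens; pixels are square), "cx", "cy" (the principal point, pixels), "rvec" (rotation vector, rad) and "tvec" (3), from world to camera coordinates, as OpenCV has them. Camera axes: x right, y down, z forward; pixel columns grow to the right and rows downward; lengths in m; the calibration is good to about 2 mm. A picture is of the moment at which its call begins.
- order.sign_off(): hands the job in; it is judged then, once.
The state is a dict: "t": time; "q": joint angles; "qd": joint speeds; "tau": joint torques, N m; "tcp_pos": TCP position; "tool_rot": TCP orientation; "force": force on the tool from outside, world axes, zero at the start; "ft_torque": the same for the moment, N m; "finger_gap": opening from 0.0 (shut) to 1.0 (fully open); "gripper_force": force on a finger pad.
Only numpy, scipy, OpenCV 4.12 (cv2) and the standard library are available. Lean on these libraries where they do the work, as an engineer would, in place of code of your own. Each camera call takes 0.05 s, during which the arm holds its last target. There are 200 camera calls.

### The job

Get the paper roll ready to pull from its desk holder: first slide the holder's movable end bracket in along its guide bars until the roll sits snugly between the two brackets, then take the steel spindle from the wooden brush rest and thread it through the bushing of one bracket, the core of the roll and the bushing of the other bracket, until the clip groove at each end stands clear outside its bracket. Finish while still gripping the spindle there, so that I can snap the retaining clips on; leave the other things on the table where they are.

Things in the scene. Friction and masses are not known exactly. Their poses are not given: they have to be found in the camera images.
- roll_holder: fixed desk-top paper roll holder: wooden board 122 x 236 mm (top 12 mm above the table) with two guide bars and a grey bracket at either end, tear-off bar 31 mm high at x = -60. Origin under the board at table height; z up, y along the spindle axis (x = 0, z = 56 mm) from the fixed bracket (y = -96 to -80 mm, 72 wide, top 87 mm high) to the movable one. End block at y = 108 to 120 mm, 35 high
- fixed_mouth (a point): centre of the fixed bracket's bushing at its outer face (holder y = -96 mm; a 2 mm flange stands out beyond it), on the spindle axis, 56 mm above the table; axes as roll_holder. The bushing is a straight through bore of 16 mm, 16 mm long
- end_bracket (a joint): movable bracket on the guide bars, m: 0 = parked outward (inner faces of the brackets 160 mm apart), grows as it slides toward the fixed bracket (holder's -y), to 0.09 without a roll. Stiff (about 3 N), stays where it is left. With the 100 mm roll pushed home against the fixed bracket the roll stops it at 0.060
- tab_top (a point): centre of the top of the black finger tab on the movable bracket, 117 mm above the table: the tab is 26 mm wide (holder's x), 13 mm along y and stands 30 mm above the bracket's top (87 mm); take it across its 26 mm
- sliding_mouth (a point): centre of the movable bracket's bushing (16 mm bore, 16 mm long) at its outer face, on the spindle axis, 56 mm above the table; the bracket's inner face is 16 mm toward holder's -y; axes as roll_holder
- paper_roll: loose white paper roll, 68 mm diameter, 100 mm wide, cardboard core with 28 mm bore, 0.25 kg, lying on the two guide bars between the brackets (its top is 90 mm above the table). Origin at its centre, y along its axis; it may lie up to 15 mm from the fixed bracket, and slides along the bars when the movable bracket pushes it
- spindle: loose plain steel rod, 12 mm diameter, 240 mm long, rounded ends, a clip groove 8 to 10 mm from each end, the same both ways round, 0.09 kg. Origin at its centre, y along its axis. At the start it lies level in the middle notches of the brush rest, its axis 24 mm above the table, about 68 mm of it free beyond each comb
- spindle_end_a (a point): the tip of the spindle on its -y side
- spindle_end_b (a point): the tip of the spindle on its +y side
- brush_rest: wooden brush rest, fixed: two notched combs 96 mm long (x), 14 mm thick, 28 mm high, 90 mm apart along y, joined by two dowels. Origin under its centre at table height
- ink_a: bystander: dropper ink bottle, 40 x 41 x 70 mm, origin at its underside; leave it alone
- ink_b: bystander: dropper ink bottle, 40 x 41 x 70 mm, origin at its underside; leave it alone
- ink_c: bystander: dropper ink bottle, 40 x 41 x 70 mm, origin at its underside; leave it alone
- gesso: bystander: white screw-cap bottle, 45 x 45 x 66 mm, origin at its underside; leave it alone
- tape_roll: bystander: roll of blue masking tape, 110 x 110 x 79 mm, origin at its underside; leave it alone
- rubber: bystander: eraser, 20 x 42 x 12 mm, origin at its underside; leave it alone
- knife: bystander: orange cutter knife, 29 x 148 x 17 mm, origin at its underside; leave it alone

How it is judged:
On the way, in this order (a step that is already met when the one before it is completed fails the run):
1. the movable bracket has been slid in so that the roll sits snugly between the brackets (value of joint end_bracket above 0.055 m), for 0.2 s.
2. one end of the spindle is through the first bushing and inside the roll's core (((y of spindle_end_a in the frame of roll_holder between -0.072 and 0.015 m and x of spindle_end_a in the frame of roll_holder between -0.01 and 0.01 m and z of spindle_end_a in the frame of roll_holder between 0.046 and 0.066 m) or (y of spindle_end_b in the frame of roll_holder between -0.072 and 0.015 m and x of spindle_end_b in the frame of roll_holder between -0.01 and 0.01 m and z of spindle_end_b in the frame of roll_holder between 0.046 and 0.066 m))), for 0.1 s.
At the end, for the whole second after the job is handed in: The roll lies on the guide bars with no more than 5 mm of end play between the brackets; the spindle runs through both bushings and the roll's core with at least 12 mm standing out beyond each bracket's outer face; it is at rest and the fingers still grip it (more than 3 N) (value of joint end_bracket above 0.055 m and x of paper_roll in the frame of roll_holder between -0.008 and 0.008 m and z of paper_roll in the frame of roll_holder between 0.048 and 0.064 m and ((y of spindle_end_a in the frame of sliding_mouth above 0.012 m and y of spindle_end_b in the frame of fixed_mouth below -0.012 m) or (y of spindle_end_b in the frame of sliding_mouth above 0.012 m and y of spindle_end_a in the frame of fixed_mouth below -0.012 m)) and angle between the y axis of spindle and the y axis of roll_holder, either way round below 0.05 rad and x of spindle in the frame of fixed_mouth between -0.007 and 0.007 m and z of spindle in the frame of fixed_mouth between -0.007 and 0.007 m and contact force between the fingers and spindle above 3 N and linear speed of spindle below 0.02 m/s); the arm keeps its last pose, push and grip.
It fails at once if one of the other things on the table is pushed more than 30 mm from its place (distance of any of ink_a, ink_b, ink_c, gesso, tape_roll, rubber, knife from where it was at the start of the episode above 0.03 m).
It also fails if it takes over 48 s, if anything falls off the work surface, if the arm or the gripper's body presses on something with over 40 N, if the wrist force passes 120 N, or if a joint passes its speed limit or range.

## Working session

There is one attempt and no reset: what is moved stays moved. The work goes in short steps, Python scripts to look and compute and a tool call to move; the robot and the scene stay as the last step left them, time stands still between calls to the robot, and variables do not carry over. Pictures are saved under pics/ and viewed, at most 10 in all, crops included, and the job is handed in when it is done.

Besides the shell and the picture viewer there is one more tool, called in YAML: its name, and indented under it one key for each argument. move_arm: Moves the arm, as the interface text tells. Its arguments: {"type":"object","properties":{"rows":{"type":"array"},"squeeze":{"type":"number"}},"required":["rows"]}

```bash
ls; mkdir -p pics
cat > h.py <<'E'
import numpy as np, cv2
from scipy.spatial.transform import Rotation as R
from station import readout, imaging, order, manip
def cam(s):
    f=s["img"].shape[0]/2/np.tan(np.radians(s["fovy"])/2)
    return f, R.from_rotvec(np.ravel(s["rvec"])).as_matrix(), np.ravel(s["tvec"])
def cloud(s):
    f,M,t=cam(s); z=s["z_map"]; v,u=np.indices(z.shape)
    P=np.stack([(u-s["cx"])/f*z,(v-s["cy"])/f*z,z],-1)
    return (P-t)@M
def ray(s,u,v,h):
    f,M,t=cam(s); d=np.array([(u-s["cx"])/f,(v-s["cy"])/f,1])@M; o=-t@M
    return o+d*(h-o[2])/d[2]
def proj(s,p):
    f,M,t=cam(s); c=M@np.array(p)+t
    return f*c[0]/c[2]+s["cx"], f*c[1]/c[2]+s["cy"]
E
python3 - <<'E'
from h import *
a=imaging.snapshot("scene");b=imaging.snapshot("side")
import pickle;pickle.dump((a,b),open("s0.pkl","wb"))
for n,s in (("scene",a),("side",b)):
    cv2.imwrite(f"pics/{n}0.png",cv2.resize(s["img"][:,:,::-1],(800,600)))
    f,M,t=cam(s);print(n,f,-t@M,M[2],(s["z_map"]>0).mean())
print(readout.sense())
E
```

```text
pics
scene 449.4472274725109 [-0.47965918  0.85581784  0.69755846] [ 0.741618  -0.5208131 -0.422796 ] 0.9960034013605442
side 419.2382954864317 [ 0.30972756 -0.73881742  0.7740253 ] [ 0.25528982  0.76009021 -0.59757007] 0.9961011904761905
{'t': 0.1, 'q': array([-1.46750670e+00,  5.28382216e-01,  1.43380634e+00, -1.12706021e-05,
        1.18142104e+00, -1.78519788e-01]), 'qd': array([ 0.00150776, -0.00139439, -0.00121545, -0.00264271, -0.00045469,
       -0.00192693]), 'tau': array([-3.73107214e-04, -4.43304384e+01, -1.78585839e+01, -2.76890714e-04,
        3.88385175e-03,  8.69364186e-06]), 'tcp_pos': array([ 0.1737578 , -0.59971807,  0.25541567]), 'tool_rot': array([ 9.90088540e-01,  1.40440966e-01,  3.27171422e-05, -1.00795369e-03]), 'force': array([0.59267953, 0.18337617, 0.09749555]), 'ft_torque': array([-0.02501784,  0.02138958,  0.03735858]), 'gripper_force': 0.0, 'finger_gap': 0.9988409086950994}
```

View pics/scene0.png

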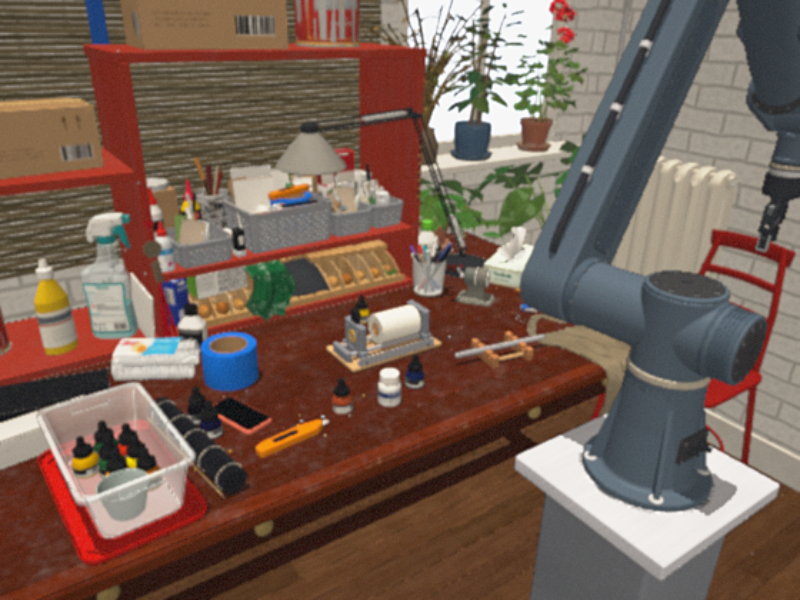

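View pics/side0.png

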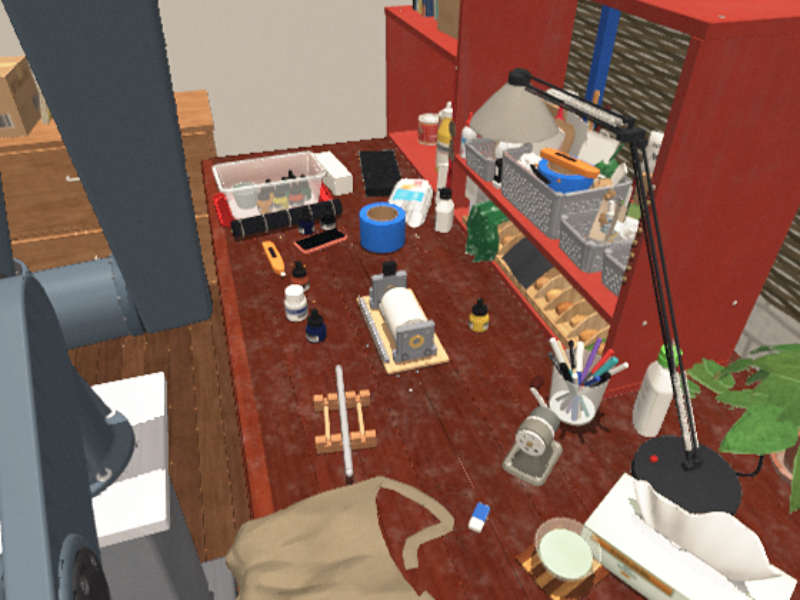

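The scene view shows the holder at about (385,335), the spindle on its rest at (500,345), and bottles at (343,395), (388,387) and (415,372). In the side view the tab is at (390,268), the fixed bracket at (415,342), the rest at (345,425), the spindle ends at (340,370) and (349,475), and the yellow bottle is right of the holder at (480,315).

```bash
cat > m0.py <<'E'
from h import *
import pickle
a,b=pickle.load(open("s0.pkl","rb"))
def rough(s,u,v):
    C=cloud(s);u=int(u/1.4286);v=int(v/1.4286);return np.median(C[v-1:v+2,u-1:u+2].reshape(-1,3),0).round(4)
for n,p in dict(tab=(390,268),fix=(415,330),roll=(403,308),sa=(349,470),sb=(340,370),inkr=(299,270),gesso=(294,300),inkb=(316,322),inky=(480,315)).items(): print(n,rough(b,*p))
def rect(P):
    r=cv2.minAreaRect((P[:,:2]*1000).astype(np.float32));return np.round(r[0],1),np.round(r[1],1),round(r[2],2)
for n,s in (("scene",a),("side",b)):
    C=cloud(s);I=s["img"].astype(int);X,Y,Z=C[...,0],C[...,1],C[...,2]
    c0=rough(b,403,308); near=(np.hypot(X-c0[0],Y-c0[1])<.2)
    hsv=cv2.cvtColor(s["img"],cv2.COLOR_RGB2HSV).astype(int)
    roll=near&(hsv[...,1]<50)&(hsv[...,2]>190)&(Z>.04)&(np.hypot(X-c0[0],Y-c0[1])<.12)
    P=C[roll]; print(n,"roll",len(P),P.min(0),P.max(0),rect(P))
    top=near&(abs(Z-.087)<.004)&(hsv[...,2]<190)&(hsv[...,1]<70)
    P=C[top]; print(n,"bracket tops",len(P))
    for sgn in (1,-1):
        Q=P[(P[:,1]-c0[1])*sgn>0.03]; 
        if len(Q)>5: print("  ",sgn,len(Q),Q.mean(0).round(4),rect(Q))
    Q=C[near&(Z>.095)&(Z<.13)]; print(n,"tab",len(Q),Q.mean(0).round(4),rect(Q),Q[:,2].max()) if len(Q) else 0
    Q=C[near&(abs(Z-.012)<.003)&(hsv[...,1]>50)&(hsv[...,2]>150)]; print(n,"board",len(Q),rect(Q) if len(Q) else 0)
    e0,e1=rough(b,349,470),rough(b,340,370)
    d=(e1-e0)[:2];L=np.hypot(*d);d/=L; w=np.stack([X-e0[0],Y-e0[1]],-1); al=w@d; la=w@np.array([-d[1],d[0]])
    Q=C[(abs(la)<.012)&(al>-.03)&(al<L+.03)&(Z>.0235)&(Z<.04)&(hsv[...,1]<60)]
    if len(Q)>10:
        vx,vy,x0,y0=cv2.fitLine((Q[:,:2]*1000).astype(np.float32),cv2.DIST_HUBER,0,.01,.01).ravel()
        s_=np.array([vx,vy])*np.sign(vy);t=(Q[:,:2]*1000-[x0,y0])@s_
        print(n,"spindle",len(Q),"ends",[x0,y0]+s_*t.min(),[x0,y0]+s_*t.max(),t.max()-t.min(),Q[:,2].max(),np.degrees(np.arctan2(s_[0],s_[1])))
E
python3 m0.py
```

```text
tab [0.6004 0.2047 0.1088]
fix [0.5974 0.0392 0.0838]
roll [0.5961 0.1    0.0877]
sa [ 0.4185 -0.1786  0.0283]
sb [0.4543 0.0367 0.0279]
inkr [0.4401 0.3345 0.0548]
gesso [0.4096 0.2314 0.055 ]
inkb [0.4397 0.1563 0.0469]
inky [0.7501 0.0902 0.0409]
scene roll 436 [0.56216807 0.05276865 0.05303097] [0.61860548 0.16484351 0.09426432] (array([588.9, 109. ]), array([ 53.5, 113.4]), 3.12)
scene bracket tops 109
   1 53 [0.5961 0.2131 0.0868] (array([600.9, 191.9]), array([61.6, 74.9]), 88.18)
   -1 56 [0.5958 0.049  0.0874] (array([599.9,  45.6]), array([21.5, 74. ]), 87.17)
scene tab 58 [0.5982 0.2172 0.1092] (array([600.6, 215.9]), array([13. , 30.7]), 83.73) 0.11892164793457256
scene board 149 (array([555.4, 141.1]), array([297.4, 214.9]), 28.18)
scene spindle 191 ends [ 415.0676488 -183.7922097] [451.79301366  51.30383266] 237.94725971064526 0.03372196528941496 8.878662
side roll 636 [0.56732166 0.03904383 0.04322453] [0.6376593  0.21620309 0.09229063] (array([602. , 127.7]), array([175.7,  67.3]), 88.51)
side bracket tops 161
   1 68 [0.6001 0.2068 0.0859] (array([603.5, 209.2]), array([19.4, 70.8]), 89.6)
   -1 93 [0.5974 0.0407 0.0856] (array([600.7,  42.8]), array([17.5, 71.2]), 87.38)
side tab 76 [0.6024 0.2067 0.1086] (array([603.4, 208. ]), array([16.6, 25.6]), 70.21) 0.11852323902911635
side board 569 (array([558.6, 108.1]), array([321.2, 258.9]), 30.79)
side spindle 368 ends [ 416.68027573 -188.37605346] [455.55368105  44.95354893] 236.54564842077951 0.0329018948423184 9.458771
```

move_arm:
  rows:
    - [0,0,-73,306,-291,-20,0]
    - [0,0,-73,306,-291,-20,0]
    - [0,0,-73,306,-291,-20,0]
    - [0,0,-73,306,-291,-20,0]
    - [0,0,-73,306,-291,-20,0]
    - [0,0,-73,306,-291,-20,0]
    - [0,0,-73,306,-291,-20,0]
    - [0,0,-73,306,-291,-20,0]
    - [0,0,-73,306,-291,-20,0]
    - [0,0,-73,306,-291,-20,0]
    - [0,0,-73,306,-291,-20,0]
    - [0,0,-73,306,-291,-20,0]

```text
t: 1.1
tcp_pos: [0.3875, -0.2332, 0.2763]
tool_rot: [0.711, 0.704, 0.0, -0.0]
force: [0.4, 0.0, 0.2]
finger_gap: 1.0
gripper_force: 0.0
```

move_arm:
  rows:
    - [0,0,0,365,209,-24,0]
    - [0,0,0,365,209,-24,0]
    - [0,0,0,365,209,-24,0]
    - [0,0,0,365,209,-24,0]
    - [0,0,0,365,209,-24,0]
    - [0,0,0,365,209,-24,0]
    - [0,0,0,365,209,-24,0]
    - [0,0,0,365,209,-24,0]
    - [0,0,0,365,209,-24,0]
    - [0,0,0,365,209,-24,0]
    - [0,0,0,365,209,-24,0]
    - [0,0,0,365,209,-24,0]

```text
t: 2.1
tcp_pos: [0.6028, 0.1264, 0.2996]
tool_rot: [0.712, 0.702, -0.0, 0.0]
force: [-1.2, 0.0, -1.3]
finger_gap: 1.0
gripper_force: 0.0
```

Run:
```python
from h import *
import pickle
s=imaging.snapshot("wrist");pickle.dump(s,open("w1.pkl","wb"))
cv2.imwrite("pics/w1.png",cv2.resize(s["img"][:,:,::-1],(800,600)))
f,M,t=cam(s);print(f,-t@M,M,readout.sense()["tcp_pos"])
```

```text
358.3708931879295 [0.60413018 0.19217626 0.41654968] [[ 9.99901546e-01 -1.40234498e-02  4.91634168e-04]
 [-1.36694868e-02 -9.65553586e-01  2.59844987e-01]
 [-3.16922401e-03 -2.59826125e-01 -9.65650217e-01]] [0.6016699  0.12502323 0.2993934 ]
```

View pics/w1.png

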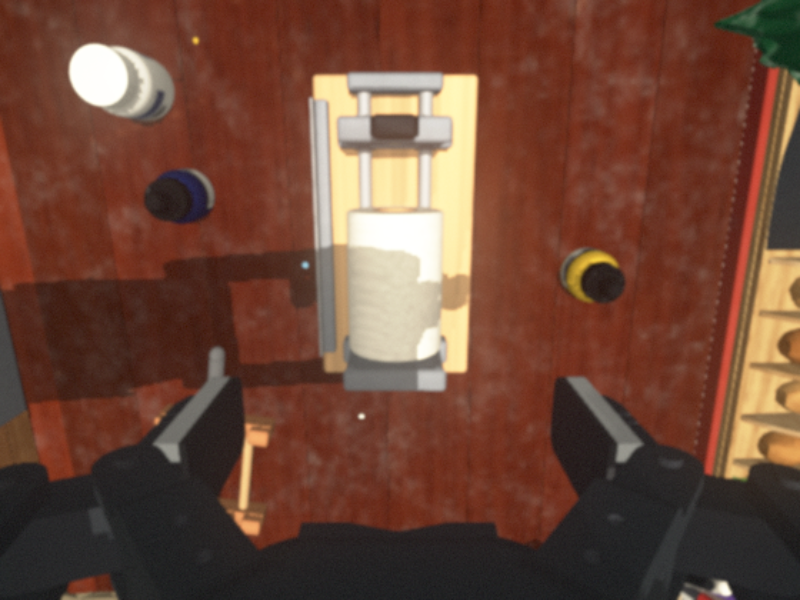

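The wrist view shows the board at (313–477, 75–373), the tab at (395,126), the fixed bracket at (395,370), the roll between, and a spindle tip at (216,352).

Run:
```python
from h import *
import pickle
s=pickle.load(open("w1.pkl","rb"));k=1.42857
hsv=cv2.cvtColor(s["img"],cv2.COLOR_RGB2HSV).astype(int);H,S,V=[hsv[...,i] for i in range(3)]
def pts(mask,h,box):
    m=np.zeros_like(mask);x0,y0,x1,y1=[int(q/k) for q in box];m[y0:y1,x0:x1]=mask[y0:y1,x0:x1]
    m=cv2.morphologyEx(m.astype(np.uint8),cv2.MORPH_OPEN,np.ones((3,3)))
    v,u=np.nonzero(m);P=np.array([ray(s,a,b,h)[:2] for a,b in zip(u,v)])*1000
    r=cv2.minAreaRect(P.astype(np.float32));print(len(u),np.round(r[0],1),np.round(r[1],1),round(r[2],2),"mean",P.mean(0).round(1),"min",P.min(0).round(1),P.max(0).round(1));return P
print("board(12)");pts((H>12)&(H<28)&(S>70)&(V>100),.012,(300,60,490,385))
print("tab(117)");pts((V<85),.117,(360,108,432,145))
print("movable top(87)");pts((S<60)&(V>120)&(V<215),.087,(333,112,456,141))
print("fixed top(87)");pts((S<60)&(V<215)&(V>60),.087,(335,362,455,395))
print("roll");pts((S<45)&(V>140),.075,(340,200,447,365))
print("board edges by y rows")
for y in range(90,371,40):
    r=int(y/k);m=np.nonzero((H[r]>12)&(H[r]<28)&(S[r]>70)&(V[r]>100))[0];m=m[(m>200)&(m<345)]
    print(ray(s,m.min()-.5,r,.012)[:2].round(4),ray(s,m.max()+.5,r,.012)[:2].round(4))
```

```text
board(12)
9395 [601.7 137.4] [234.  122.4] 89.12 mean [611.4 161.9] min [538.7  19.7] [664.2 255.2]
tab(117)Traceback (most recent call last):
  File "<stdin>", line 11, in <module>
  File "<stdin>", line 9, in pts
cv2.error: OpenCV(4.12.0) /io/opencv/modules/imgproc/src/convhull.cpp:143: error: (-215:Assertion failed) total >= 0 && (depth == CV_32F || depth == CV_32S) in function 'convexHull'
```

Run:
```python
from h import *
import pickle
s=pickle.load(open("w1.pkl","rb"));k=1.42857
print("tab",[ray(s,u/k,v/k,.117).round(4) for u,v in ((372,117),(418,117),(372,136),(418,136))])
print("mov top near edge/far",ray(s,395/k,118/k,.087),ray(s,340/k,117/k,.087),ray(s,451/k,117/k,.087))
print("fix top",[ray(s,u/k,v/k,.087).round(4) for u,v in ((345,373),(445,373),(345,390),(445,390))])
print("roll far edge z=.09",ray(s,395/k,209/k,.09),"near",ray(s,395/k,359/k,.09))
print("sp tip",ray(s,216/k,348/k,.024))
y=np.radians(89.12);o=np.array([.6017,.1374]);ey=np.array([np.cos(y),np.sin(y)])
for n,q in dict(fixouter=-.096,fixin=-.08,mov=.088,tab=.088).items(): print(n,o+ey*q)
S=readout.sense();print(S["tcp_pos"],S["tool_rot"])
```

```text
tab [array([0.5906, 0.2165, 0.117 ]), array([0.616 , 0.2162, 0.117 ]), array([0.5903, 0.2065, 0.117 ]), array([0.616 , 0.2062, 0.117 ])]
mov top near edge/far [0.60323634 0.2182039  0.087     ] [0.5698047  0.21924624 0.087     ] [0.6372969  0.21830235 0.087     ]
fix top [array([0.566 , 0.0517, 0.087 ]), array([0.6354, 0.0507, 0.087 ]), array([0.5655, 0.0388, 0.087 ]), array([0.6355, 0.0379, 0.087 ])]
roll far edge z=.09 [0.60241992 0.16375659 0.09      ] near [0.60088309 0.06271784 0.09      ]
sp tip [0.45460628 0.04819824 0.024     ]
fixouter [0.6002256  0.04141132]
fixin [0.60047134 0.05740944]
mov [0.60305153 0.22538962]
tab [0.60305153 0.22538962]
[0.6016699  0.12502323 0.2993934 ] [ 7.12629267e-01  7.01540294e-01 -8.61670760e-04 -3.35858114e-05]
```

move_arm:
  rows:
    - [0,0,0,86,0,60,0]
    - [0,0,0,86,0,60,0]
    - [0,0,0,86,0,60,0]
    - [0,0,0,86,0,120,0]
    - [0,0,0,86,0,150,0]
    - [0,0,0,86,0,180,0]
    - [0,0,0,86,0,189,0]
    - [0,0,0,86,0,189,0]
    - [0,0,0,86,0,189,1]
    - [0,0,0,86,0,189,1]
    - [0,0,0,86,0,189,1]
    - [0,0,0,86,0,189,1]
  squeeze: 40

```text
t: 3.15
tcp_pos: [0.604, 0.2121, 0.1139]
tool_rot: [0.712, 0.702, 0.002, 0.001]
force: [-0.7, 0.5, 0.5]
finger_gap: 0.454
gripper_force: 0.0
```

move_arm:
  rows:
    - [0,0,0,0,0,0,1]
    - [0,0,0,0,0,0,1]
    - [0,0,0,0,0,0,1]

```text
t: 3.4
tcp_pos: [0.6025, 0.2123, 0.1133]
tool_rot: [0.712, 0.702, 0.0, 0.0]
force: [-2.6, -0.1, 5.0]
finger_gap: 0.3
gripper_force: 41.0
```

move_arm:
  rows:
    - [0,0,0,-6,0,0,1]
    - [0,0,0,-12,0,0,1]
    - [0,0,0,-18,0,0,1]
    - [0,0,0,-24,0,0,1]
    - [0,0,0,-30,0,0,1]
    - [0,0,0,-36,0,0,1]
    - [0,0,0,-38,0,0,1]
    - [0,0,0,-38,0,0,1]

```text
t: 4.07
tcp_pos: [0.6019, 0.1746, 0.1133]
tool_rot: [0.712, 0.702, 0.001, -0.0]
force: [-3.4, 1.2, 6.1]
finger_gap: 0.295
gripper_force: 41.1
```

move_arm:
  rows:
    - [0,0,0,-3,0,0,1]
    - [0,0,0,-6,0,0,1]
    - [0,0,0,-8,0,0,1]
    - [0,0,0,-9,0,0,1]
    - [0,0,0,-9,0,0,1]

```text
t: 4.48
tcp_pos: [0.6018, 0.1665, 0.1133]
tool_rot: [0.712, 0.702, 0.001, -0.0]
force: [-2.5, 4.0, 5.6]
finger_gap: 0.297
gripper_force: 41.0
```

move_arm:
  rows:
    - [0,0,0,-2,0,0,1]
    - [0,0,0,-4,0,0,1]
    - [0,0,0,-5,0,0,1]
    - [0,0,0,-5,0,0,1]

```text
t: 4.82
tcp_pos: [0.6017, 0.1644, 0.1134]
tool_rot: [0.713, 0.701, 0.003, -0.002]
force: [-2.7, 11.4, 5.5]
finger_gap: 0.295
gripper_force: 40.9
```

move_arm:
  rows:
    - [0,0,0,-1,0,0,1]
    - [0,0,0,-2,0,0,1]
    - [0,0,0,-2,0,0,1]
    - [0,0,0,-2,0,0,1]

```text
t: 5.15
tcp_pos: [0.6017, 0.1643, 0.1134]
tool_rot: [0.713, 0.701, 0.004, -0.002]
force: [-1.2, 17.6, 4.4]
finger_gap: 0.298
gripper_force: 40.8
```

move_arm:
  rows:
    - [0,0,0,5,0,0,1]
    - [0,0,0,6,0,0,0]
    - [0,0,0,6,0,0,0]
    - [0,0,0,6,0,0,0]
    - [0,0,0,6,0,-2,0]
    - [0,0,0,6,0,-35,0]
    - [0,0,0,6,0,-75,0]
    - [0,0,0,6,0,-115,0]
    - [0,0,0,6,0,-150,0]

```text
t: 5.9
tcp_pos: [0.6021, 0.1635, 0.2635]
tool_rot: [0.713, 0.702, 0.0, 0.0]
force: [1.3, 0.4, -0.3]
finger_gap: 1.003
gripper_force: 0.0
```

Run:
```python
from h import *
import pickle
s=imaging.snapshot("wrist");pickle.dump(s,open("w2.pkl","wb"))
cv2.imwrite("pics/w2.png",s["img"][:,:,::-1]);print(readout.sense()["tcp_pos"])
```

```text
[0.60615048 0.16406106 0.27153964]
```

View pics/w2.png

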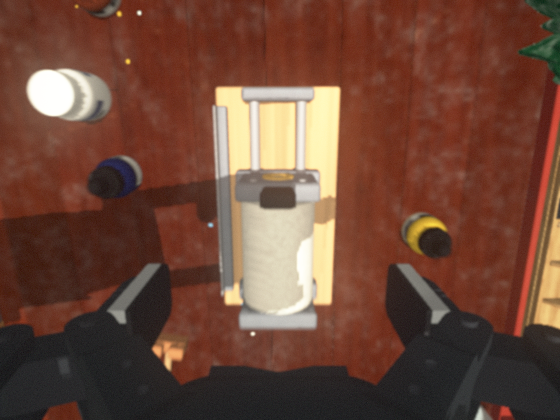

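The bracket is snug against the roll (tab at (277,197), roll at (278,255)). Next is the spindle.

move_arm:
  rows:
    - [0,0,8.3,-310,-173,0,0]
    - [0,0,8.3,-310,-173,0,0]
    - [0,0,8.3,-310,-173,0,0]
    - [0,0,8.3,-310,-173,0,0]
    - [0,0,8.3,-310,-173,0,0]
    - [0,0,8.3,-310,-173,0,0]
    - [0,0,8.3,-310,-173,0,0]
    - [0,0,8.3,-310,-173,0,0]
    - [0,0,8.3,-310,-173,0,0]
    - [0,0,8.3,-310,-173,0,0]
    - [0,0,8.3,-310,-173,0,0]

```text
t: 6.87
tcp_pos: [0.4237, -0.1445, 0.2613]
tool_rot: [0.763, 0.647, 0.0, -0.0]
force: [0.6, -0.0, 0.3]
finger_gap: 1.001
gripper_force: 0.0
```

Run:
```python
from h import *
import pickle
s=imaging.snapshot("wrist");pickle.dump(s,open("w3.pkl","wb"))
cv2.imwrite("pics/w3.png",s["img"][:,:,::-1]);S=readout.sense();print(S["tcp_pos"],R.from_quat(S["tool_rot"]).as_matrix().round(4).tolist())
```

```text
[ 0.42412066 -0.14355283  0.26129061] [[0.1611, 0.9869, 0.0003], [0.9869, -0.1611, 0.0005], [0.0005, 0.0002, -1.0]]
```

View pics/w3.png

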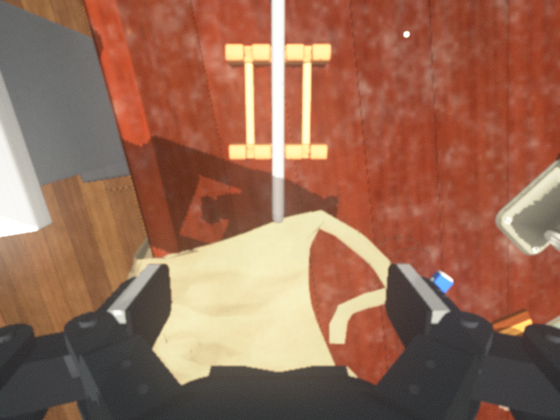

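The spindle runs straight down column 278 with tip a at (278,220). The near comb is at row 152 and a cloth lies just beyond the tip.

Run:
```python
from h import *
import pickle
s=pickle.load(open("w3.pkl","rb"));C=cloud(s)
I=s["img"].astype(int);m=(I.max(-1)-I.min(-1)<45)&(I.mean(-1)>110)
c=[]
for v in list(range(70,140,4))+list(range(162,226,4)):
    u=np.nonzero(m[v,255:300])[0]+255
    if len(u)>3:c.append((u.min(),u.max(),v)) 
print(c[-8:])
p=[ray(s,(a+b)/2,v,.024)[:2] for a,b,v in c if b-a<16]; p=np.array(p)
k=np.polyfit(p[:,1],p[:,0],1);print("axis x at y=-.143",np.polyval(k,-.1435),"angle",np.degrees(np.arctan(k[0])))
print("tip",ray(s,278,221,.024)," comb edge",ray(s,278,159,.028))
f,M,t=cam(s)
for du in(-40,-20,0,20,40):print(C[245,278+du].round(3),C[215,278+du].round(3))
```

```text
[(np.int64(272), np.int64(283), 194), (np.int64(272), np.int64(284), 198), (np.int64(271), np.int64(284), 202), (np.int64(272), np.int64(284), 206), (np.int64(272), np.int64(284), 210), (np.int64(272), np.int64(284), 214), (np.int64(272), np.int64(283), 218), (np.int64(276), np.int64(280), 222)]
axis x at y=-.143 0.423810698084365 angle 9.287049053373762
tip [ 0.41733245 -0.18498692  0.024     ]  comb edge [ 0.42781737 -0.12153875  0.028     ]
[ 0.37  -0.208  0.013] [ 0.374 -0.178  0.   ]
[ 0.391 -0.213  0.009] [ 0.396 -0.181  0.002]
[ 0.412 -0.217  0.009] [ 0.419 -0.177  0.029]
[ 0.434 -0.22   0.01 ] [ 0.439 -0.188  0.004]
[ 0.456 -0.227  0.002] [ 0.46  -0.191  0.005]
```

move_arm:
  rows:
    - [0,0,0,0,0,40,0]
    - [0,0,0,0,0,80,0]
    - [0,0,0,0,0,120,0]
    - [0,0,0,0,0,160,0]
    - [0,0,0,0,0,200,0]
    - [0,0,0,0,0,220,0]
    - [0,0,0,0,0,230,0]
    - [0,0,0,0,0,230,0]
    - [0,0,0,0,0,230,1]
    - [0,0,0,0,0,230,1]
    - [0,0,0,0,0,230,1]
    - [0,0,0,0,0,230,1]
  squeeze: 120

```text
t: 7.92
tcp_pos: [0.4251, -0.1436, 0.0328]
tool_rot: [0.761, 0.649, 0.0, 0.002]
force: [-1.0, -0.1, 0.2]
finger_gap: 0.457
gripper_force: 0.0
```

move_arm:
  rows:
    - [0,0,0,0,0,0,1]
    - [0,0,0,0,0,0,1]
    - [0,0,0,0,0,0,1]
    - [0,0,0,0,0,0,1]
    - [0,0,0,0,0,0,1]

```text
t: 8.33
tcp_pos: [0.4244, -0.1435, 0.032]
tool_rot: [0.761, 0.648, 0.0, 0.001]
force: [-0.1, -0.2, 6.8]
finger_gap: 0.095
gripper_force: 117.4
```

move_arm:
  rows:
    - [0,0,0,0,0,-10,1]
    - [0,0,0,0,0,-25,1]
    - [0,0,0,0,0,-50,1]
    - [0,0,0,0,0,-75,1]
    - [0,0,0,0,0,-90,1]
    - [0,0,0,0,0,-90,1]

```text
t: 8.83
tcp_pos: [0.4255, -0.144, 0.1242]
tool_rot: [0.761, 0.648, 0.001, 0.003]
force: [0.1, -0.2, -1.0]
finger_gap: 0.1
gripper_force: 117.4
```

Run:
```python
from h import *
import pickle
b=imaging.snapshot("side");pickle.dump(b,open("s1.pkl","wb"))
S=readout.sense();print(S["tcp_pos"],S["finger_gap"])
a0,b0=pickle.load(open("s0.pkl","rb"))
C=cloud(b);I=b["img"].astype(int)
Q=C[(C[...,2]>.09)&(C[...,2]<.16)&(C[...,1]>-.12)&(C[...,1]<.08)&(C[...,0]>.40)&(C[...,0]<.49)]
print(len(Q)); A=np.polyfit(Q[:,1],Q[:,2],1);print("droop deg",np.degrees(np.arctan(A[0]*.987)),A, "max y",Q[:,1].max(),"top z",np.polyval(A,[-.1,.04]))
C=cloud(b0);X,Y,Z=C[...,0],C[...,1],C[...,2]
m=(X>.5)&(X<.72)&(Y>-.3)&(Y<.02)&(Z>.015)
h,xe,ye=np.histogram2d(X[m],Y[m],bins=[np.arange(.5,.73,.02),np.arange(-.3,.03,.02)],weights=None)
mz=np.zeros_like(h)
for x,y,z in C[m]: 
    i,j=int((x-.5)/.02),int((y+.3)/.02)
    if i<mz.shape[0] and j<mz.shape[1]: mz[i,j]=max(mz[i,j],z)
print((mz*1000).astype(int))
cv2.imwrite("pics/s1.png",cv2.resize(b["img"][100:400,100:420,::-1],(800,750))[:600])
```

```text
[ 0.42496531 -0.14370927  0.1228915 ] 0.09528624607533955
30
droop deg -4.904363939738534 [-0.08693715  0.11012513] max y -0.10178809898230175 top z [0.11881885 0.10664764]
[[  0   0   0   0   0   0   0   0   0   0   0   0   0   0   0   0]
 [  0   0   0   0   0   0   0   0   0   0   0   0   0   0   0   0]
 [  0   0   0   0   0   0   0   0   0   0   0   0   0   0   0   0]
 [  0   0   0   0   0   0   0   0   0   0   0   0   0   0   0   0]
 [  0   0   0   0   0   0   0   0   0   0   0   0   0   0   0   0]
 [  0   0   0   0   0   0   0   0   0   0   0   0   0   0   0   0]
 [  0   0   0   0   0   0   0   0   0   0   0   0   0   0   0   0]
 [  0   0   0   0   0   0   0   0   0   0   0   0   0   0   0   0]
 [  0   0  89  91  78   0   0   0   0   0   0   0   0   0   0   0]
 [  0  79  93  93  88   0   0   0   0   0   0   0   0   0   0   0]
 [  0  73  91  92  91  81 101   0   0   0   0   0   0   0   0   0]]
```

View pics/s1.png

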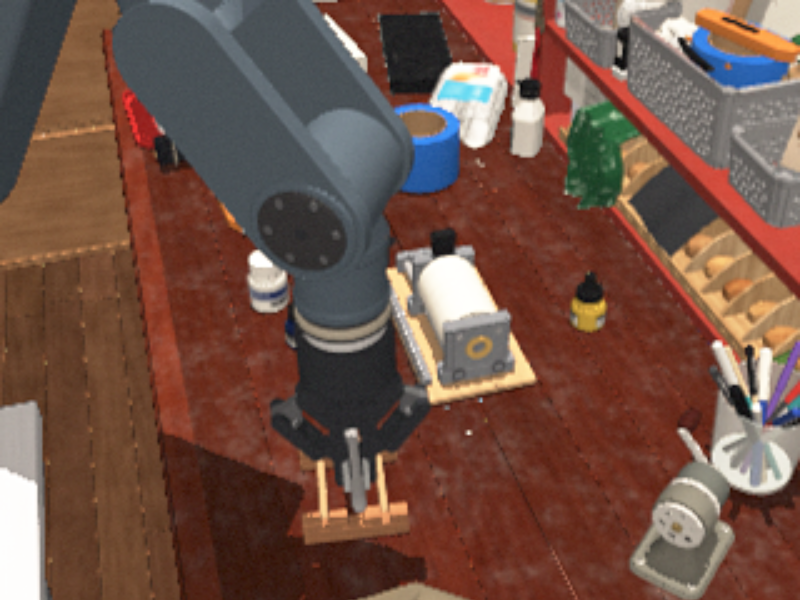

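The side view shows the spindle gripped and lifted. The fixed bushing is at (480,347), and a grey sharpener is at (685,510), to the right of the planned path.

```bash
cat > rod.py <<'E'
from h import *
def rod(s,S):
    C=cloud(s);I=s["img"].astype(int)
    T=R.from_quat(S["tool_rot"]).as_matrix();Q=(C-S["tcp_pos"])@T*1000
    m=(abs(Q[...,1])<12)&(Q[...,0]>20)&(Q[...,0]<230)&(abs(Q[...,2]-6)<45)&(I.max(-1)-I.min(-1)<40)&(I.mean(-1)>90)
    P=Q[m];o=[]
    for a in range(20,220,20):
        w=P[(P[:,0]>=a)&(P[:,0]<a+20)]
        if len(w)>8:o.append((w[:,0].mean(),w[:,1].mean(),np.percentile(w[:,2],10),len(w)))
    return P,np.array(o)
if __name__=="__main__":
    import pickle
    s=imaging.snapshot("wrist");S=readout.sense();pickle.dump((s,S),open("w4.pkl","wb"))
    P,o=rod(s,S);print(o.round(1),P[:,0].max() if len(P) else 0)
    cv2.imwrite("pics/w4.png",s["img"][:,:,::-1])
E
python3 rod.py
```

```text
[[3.020e+01 1.100e+00 2.100e+00 1.768e+03]
 [5.030e+01 1.000e+00 2.100e+00 1.923e+03]
 [7.020e+01 1.000e+00 2.300e+00 2.231e+03]
 [8.960e+01 9.000e-01 2.500e+00 2.402e+03]] 99.89852368840882
```

View pics/w4.png

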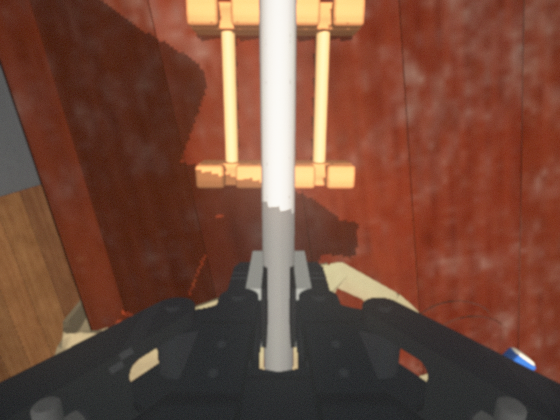

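move_arm:
  rows:
    - [0,0,-2,1,35,0,1]
    - [0,0,-4,3,75,0,1]
    - [0,0,-6,5,115,0,1]
    - [0,0,-8.3,6,150,0,1]
    - [0,0,-8.3,6,173,0,1]
    - [0,0,-8.3,6,173,0,1]
    - [0,0,-8.3,6,173,20,1]
    - [0,0,-8.3,6,173,40,1]
    - [0,0,-8.3,6,173,58,1]
    - [0,0,-8.3,6,173,58,1]
    - [0,0,-8.3,6,173,58,1]

```text
t: 9.85
tcp_pos: [0.5938, -0.164, 0.0609]
tool_rot: [0.712, 0.702, -0.001, -0.003]
force: [-0.2, 0.3, -0.4]
finger_gap: 0.094
gripper_force: 117.6
```

Run:
```python
from h import *
import pickle
b=imaging.snapshot("side");a=imaging.snapshot("scene");S=readout.sense();pickle.dump((a,b,S),open("s2.pkl","wb"))
print(S["tcp_pos"],R.from_quat(S["tool_rot"]).as_matrix().round(4).tolist())
u,v=map(int,proj(b,(.6,.03,.056)));print(u,v)
c1=cv2.resize(b["img"][v-40:v+40,u-50:u+50,::-1],(750,600),interpolation=cv2.INTER_CUBIC)
cv2.imwrite("pics/s2.png",c1)
print(u-50,v-40)
```

```text
[ 0.59574528 -0.16488851  0.06326116] [[0.0151, 0.9999, -0.0005], [0.9999, -0.0151, 0.0002], [0.0002, -0.0005, -1.0]]
291 240
241 200
```

View pics/s2.png

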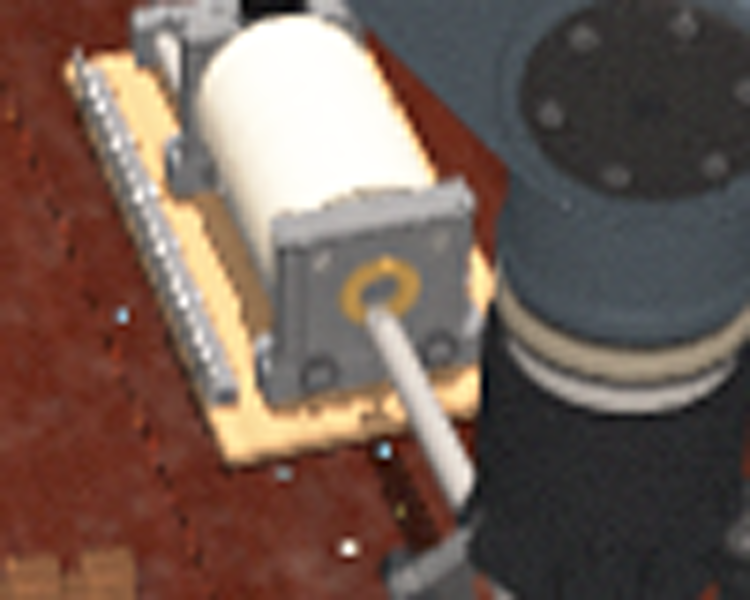

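The crop shows the brass bushing ring centred near (381,291), with the rod's tip just in front of it at about (378,305). They are close to aligned, so I'll put numbers on it.

```bash
cat > al.py <<'E'
from h import *
import pickle,sys
a,b,S=pickle.load(open(sys.argv[1],"rb"))
hsv=cv2.cvtColor(b["img"],cv2.COLOR_RGB2HSV).astype(int);H,Sx,V=[hsv[...,i] for i in range(3)]
u0,v0=map(int,proj(b,(.6,.04,.056)))
m=((H>10)&(H<30)&(Sx>90)&(V>90));w=np.zeros_like(m);w[v0-9:v0+10,u0-9:u0+10]=m[v0-9:v0+10,u0-9:u0+10]
v,u=np.nonzero(w);print("ring px",len(u),u.min(),u.max(),v.min(),v.max())
c=cv2.convexHull(np.stack([u,v],-1).astype(np.float32));e=cv2.fitEllipse(c) ;print("ellipse",e)
y=np.radians(89.12);o=np.array([.6017,.1374]);ey=np.array([np.cos(y),np.sin(y)]);ex=np.array([ey[1],-ey[0]])
def hw(x,yy,z): return np.r_[o+ex*x+ey*yy,z]
print("pred mouth px",proj(b,hw(0,-.098,.056)))
# image jacobian at mouth for x and z
p0=np.array(proj(b,hw(0,-.098,.056)));J=np.stack([np.array(proj(b,hw(.001,-.098,.056)))-p0,np.array(proj(b,hw(0,-.098,.057)))-p0],1)
print("J px/mm",J.round(2).tolist(),"mouth err mm (x,z)",np.linalg.solve(J,np.array(e[0])-p0).round(2))
# rod: edges on rows
T=R.from_quat(S["tool_rot"]).as_matrix();g=S["tcp_pos"]+T@[0,0,.008]
for d in (.12,.14,.16,.18):
    q=g+T@[d,0,0];uu,vv=proj(b,q);r=int(round(vv))
    row=(Sx[r]<40)&(V[r]>120);k=[i for i in range(int(uu)-9,int(uu)+10) if row[i]]
    q2=g+T@[d,0,0];n=proj(b,q2+[0,0,.001]);J2=[proj(b,q2+[.001,0,0]),n]
    print(d,"pred",round(uu,1),round(vv,1),"row",r,"cols",(k[0],k[-1],(k[0]+k[-1])/2) if k else None)
print("tip pred",proj(b,g+T@[.198,0,0]))
E
python3 al.py s2.pkl
```

```text
ring px 50 286 296 234 242
ellipse ((291.1924743652344, 238.2003936767578), (7.650698661804199, 10.701410293579102), 67.9520263671875)
pred mouth px (np.float64(290.5703033753376), np.float64(237.73209779248958))
J px/mm [[0.36, 0.01], [-0.07, -0.29]] mouth err mm (x,z) [ 1.76 -2.05]
0.12 pred 300.9 259.6 row 260 cols (298, 302, 300.0)
0.14 pred 298.2 254.3 row 254 cols (295, 299, 297.0)
0.16 pred 295.6 249.1 row 249 cols (293, 297, 295.0)
0.18 pred 293.1 244.0 row 244 cols (290, 302, 296.0)
tip pred (np.float64(290.8394440167459), np.float64(239.5672748300619))
```

```bash
python3 - <<'E'
from h import *
import pickle
b=imaging.snapshot("side");S=readout.sense();pickle.dump((0,b,S),open("s3.pkl","wb"));print(S["tcp_pos"],S["qd"].round(3))
E
python3 al.py s3.pkl
python3 - <<'E'
import sys;sys.argv=["","s3.pkl"]
exec(open("al.py").read().split("print(\"tip pred")[0].replace("print","(lambda *k:0)"))
I=b["img"].astype(int)
for r in range(230,262,2): print(r,I[r,284:306].sum(-1)//3)
E
```

```text
[ 0.59622088 -0.16507839  0.06391299] [ 0.    -0.013 -0.005 -0.001  0.    -0.001]
ring px 51 286 296 234 243
ellipse ((291.0700378417969, 238.50949096679688), (8.055131912231445, 10.97713851928711), 57.4193000793457)
pred mouth px (np.float64(290.5703033753376), np.float64(237.73209779248958))
J px/mm [[0.36, 0.01], [-0.07, -0.29]] mouth err mm (x,z) [ 1.45 -3.04]
0.12 pred 301.1 259.5 row 259 cols (299, 303, 301.0)
0.14 pred 298.4 254.1 row 254 cols (297, 300, 298.5)
0.16 pred 295.8 248.9 row 249 cols (294, 298, 296.0)
0.18 pred 293.3 243.9 row 244 cols (291, 302, 296.5)
tip pred (np.float64(291.0411259411607), np.float64(239.4248789538994))
230 [176 170 169 166 155 143 137 133 113 111 108 101 107 108 107 110 113 106
 108 100  59  65]
232 [ 96  97 103 106 107 109 108 108 109 110 109 107 111 114 120 135 121 107
 107 106  96  60]
234 [143 109 106 109 110 111 111 122 145 127 114 108 110 112 112 110 109 107
 103 139 223 143]
236 [114 108 109 111 123 136 132 126 128 127 130 133 128 110 111 110 110 106
 108 152 221 219]
238 [110 105 113 130 131 113  97 101  98 103 115 135 131 111 108 109 
[... 370 characters left out ...]
2  99 115 110  82
  98 113 110 102]
248 [ 78  88 112 113 113 113 113 110 109 128 180 210 221 210 103  84  80 103
 119 116 112  84]
250 [104  84 100 113 110 107 109 107 119 116 128 179 211 223 211 122 117 134
 185 217 212 170]
252 [106 116 108 109 113 109 105 112 126 172 164 140 177 212 223 212 187 215
 219 215 211 157]
254 [171 169 169 175 213 209 180 177 190 202 214 209 139 178 214 223 210 152
 162 139 133  66]
256 [209 212 212 208 198 183 132 132 129 130 126 113 113 122 183 212 223 210
 105  27  34  29]
258 [145 123 114 115 110 103  59  49  22  22  25  41  46  73 128 180 211 225
 214 120  39  32]
260 [ 48  58  74  67  63  62  46  90 195  33  42  61  70  73  70 124 182 211
 222 212 121  30]
```

move_arm:
  rows:
    - [0,0,0,0,0.5,0,1]
    - [0,0,0,4,0.5,0,1]
    - [0,0,0,8,0.5,0,1]
    - [0,0,0,12,0.5,0,1]
    - [0,0,0,15,0.5,0,1]
    - [0,0,0,15,0.5,0,1]

```text
t: 10.5
tcp_pos: [0.5967, -0.1488, 0.0635]
tool_rot: [0.712, 0.702, 0.0, -0.0]
force: [0.3, 0.2, -0.1]
finger_gap: 0.094
gripper_force: 117.5
```

move_arm:
  rows:
    - [0,0,0,4,0,0,1]
    - [0,0,0,8,0,0,1]
    - [0,0,0,12,0,0,1]
    - [0,0,0,16,0,0,1]
    - [0,0,0,16,0,0,1]

```text
t: 10.92
tcp_pos: [0.5968, -0.1328, 0.0633]
tool_rot: [0.712, 0.702, 0.0, -0.0]
force: [0.2, 0.3, -1.5]
finger_gap: 0.096
gripper_force: 117.5
```

move_arm:
  rows:
    - [0,0,0,8,0,0,1]
    - [0,0,0,16,0,0,1]
    - [0,0,0,24,0,0,1]
    - [0,0,0,32,0,0,1]
    - [0,0,0,40,0,0,1]
    - [0,0,0,48,0,0,1]
    - [0,0,0,56,0,0,1]
    - [0,0,0,64,0,0,1]
    - [0,0,0,72,0,0,1]
    - [0,0,0,76,0,0,1]
    - [0,0,0,76,0,0,1]
    - [0,0,0,76,0,0,1]

```text
t: 11.92
tcp_pos: [0.5981, -0.0575, 0.0633]
tool_rot: [0.712, 0.702, 0.0, -0.0]
force: [-0.2, 0.1, 0.1]
finger_gap: 0.098
gripper_force: 117.5
```

Run:
```python
from rod import *
import pickle
s=imaging.snapshot("wrist");S=readout.sense();pickle.dump((s,S),open("w5.pkl","wb"))
P,o=rod(s,S);print(o.round(1),S["tcp_pos"],S["force"],S["ft_torque"])
# fixed bracket top edges at z=.087, roll edges, movable tab
I=cv2.cvtColor(s["img"],cv2.COLOR_RGB2HSV)
cv2.imwrite("pics/w5.png",s["img"][:,:,::-1])
```

```text
[[ 3.020e+01  4.000e-01  2.800e+00  1.758e+03]
 [ 5.030e+01  4.000e-01  2.800e+00  2.017e+03]
 [ 7.010e+01  3.000e-01  2.800e+00  2.229e+03]
 [ 8.820e+01 -0.000e+00  2.600e+00  2.121e+03]] [ 0.59805627 -0.05779977  0.06331053] [-0.13687751 -0.11847762 -1.16091843] [ 0.03121065  0.03765123 -0.06518114]
```

View pics/w5.png

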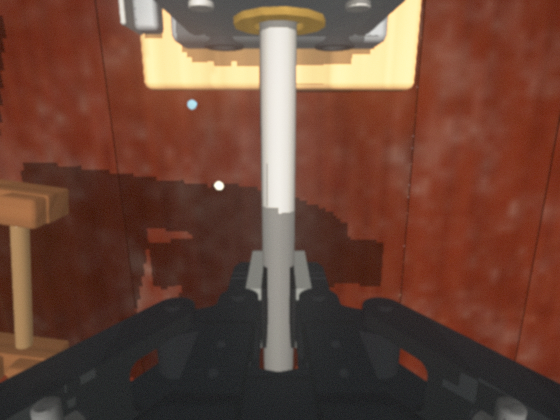

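The rod (cols 260–296 at the bracket) enters the brass ring (cols 234–325, row 18) nearly centred, so I'll keep threading.

move_arm:
  rows:
    - [0,0,0,4,0.5,-0.5,1]
    - [0,0,0,9,0.5,-0.5,1]
    - [0,0,0,14,0.5,-0.5,1]
    - [0,0,0,18,0.5,-0.5,1]
    - [0,0,0,22,0.5,-0.5,1]
    - [0,0,0,26,0.5,-0.5,1]
    - [0,0,0,26,0.5,-0.5,1]

```text
t: 12.55
tcp_pos: [0.5988, -0.0308, 0.0637]
tool_rot: [0.712, 0.702, -0.0, -0.0]
force: [0.2, -0.1, -0.7]
finger_gap: 0.094
gripper_force: 117.5
```

b is now about 10 mm into the second bushing with no axial force.

move_arm:
  rows:
    - [0,0,0,5,0,0,1]
    - [0,0,0,10,0,0,1]
    - [0,0,0,15,0,0,1]
    - [0,0,0,20,0,0,1]
    - [0,0,0,25,0,0,1]
    - [0,0,0,30,0,0,1]
    - [0,0,0,35,0,0,1]
    - [0,0,0,35,0,0,1]
    - [0,0,0,35,0,0,1]
    - [0,0,0,35,0,0,1]

```text
t: 13.38
tcp_pos: [0.5996, 0.0031, 0.0638]
tool_rot: [0.712, 0.702, 0.0, 0.0]
force: [-1.2, 0.8, -1.5]
finger_gap: 0.098
gripper_force: 117.9
```

Run:
```python
from h import *
import pickle
a=imaging.snapshot("scene");b=imaging.snapshot("side");S=readout.sense();print(S["tcp_pos"],S["force"],abs(S["qd"]).max())
def crop(s,p,w,h):
    u,v=map(int,proj(s,p));return cv2.resize(s["img"][v-h:v+h,u-w:u+w,::-1],(400,400),interpolation=cv2.INTER_CUBIC)
cv2.imwrite("pics/fin.png",np.hstack([crop(a,(.6,.17,.06),50,50),crop(b,(.6,.12,.06),60,60)]))
C=cloud(a);print("scene rod end",a["img"].shape)
for n,s in(("scene",a),("side",b)): print(n,[np.round(proj(s,q),1) for q in ((.6031,.173,.056),(.6035,.200,.056))])
```

```text
[0.59955345 0.00288912 0.06383577] [ 0.99050681  0.35821037 -0.87455128] 0.005331804598941023
scene rod end (420, 560, 3)
scene [array([259.4, 231.1]), array([252.1, 233.1])]
side [array([276. , 208.3]), array([273.3, 202.9])]
```

View pics/fin.png

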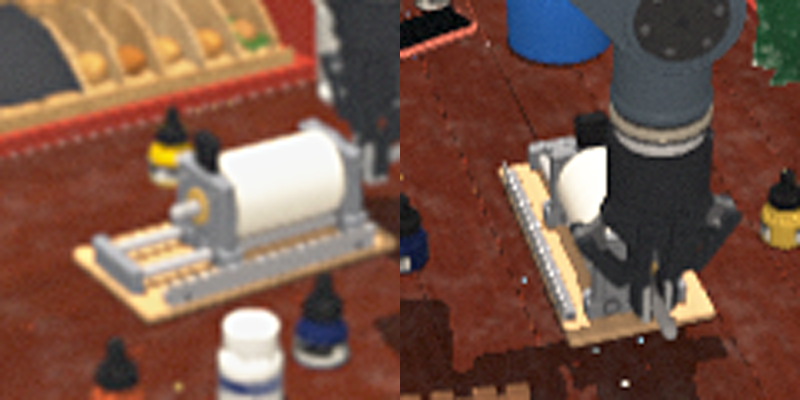

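The scene crop shows the rod standing about 23 mm or more out of the movable bushing (tip at (175,213), ring at (200,207)), and the roll is snug. I'll push a few more mm for margin and hand in.

move_arm:
  rows:
    - [0,0,0,4,0,0,1]
    - [0,0,0,7,0,0,1]
    - [0,0,0,7,0,0,1]
    - [0,0,0,7,0,0,1]
    - [0,0,0,7,0,0,1]
    - [0,0,0,7,0,0,1]

```text
t: 13.98
tcp_pos: [0.5996, 0.0101, 0.0638]
tool_rot: [0.712, 0.702, 0.0, 0.0]
force: [-0.0, -0.3, -1.8]
finger_gap: 0.093
gripper_force: 117.9
```

```bash
python3 -c "
from h import *
S=readout.sense();print(S['tcp_pos'],S['force'],S['gripper_force']);print(order.sign_off())"
```

```text
[0.59960718 0.01006218 0.06382538] [-0.00203366 -0.27515596 -1.75530754] 117.91839122772217
the job is handed in; nothing more can be done
None
```

The job is handed in (no verdict was shown): the bracket is slid home against the roll, the spindle runs through both bushings with an estimated 30 mm out past the movable bracket and 70 mm past the fixed one, and the gripper still holds it at about 118 N.

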